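# Unlock the tilt-out bin and park its lock pin

### The job

The white tilt-out bin is locked by the steel T-handled pin standing in the metal plate beside it. Turn the pin clockwise until it comes free, draw it up out of its bore and park it upright in the notch of the side plate, slid all the way in with its collar resting on the plate; only after that, tilt the bin forward as far as it goes and leave it there. Do not knock over or shift the other things on the shelf.

Things in the scene. Friction and masses are not known exactly. Their poses are not given: they have to be found in the camera images.
- cabinet: Fixed white ABS cabinet, 120 (x) x 270 (y) x 122 mm high, origin on the shelf, front facing its -x; walls from y -145 to 125 mm. Right part (-y): the bin. Left part: a hollow lock column under an 8 mm aluminium plate (120 x 95 mm, centred on the bore), top 130 mm above the shelf. A like plate at the same height sticks out of its left side (y 125 to 195, x -38 to 42 mm) with the parking notch.
- bore (a point): Centre of the bore at the top of the lock plate (cabinet x 0, y 78, z 130 mm), hidden by the pin's collar. A slotted key plate, unseen 8 to 16 mm down, stops the pin's lug solidly after about 4 mm of lift unless lug and slot line up within about 10 degrees. The slot's direction varies: feel for it, turning the pin clockwise seen from above, 20 to 85 degrees from its start, until it lifts freely.
- notch (a point): Where the pin's axis stands when parked, at the top face of the side plate (cabinet x 0, y 160, z 130 mm). The notch is a straight 17 mm wide slot along cabinet x; its end stops the pin with its axis 1.5 mm further in (+x).
- notch_mouth (a point): Centre of the notch's open mouth at the plate's top face, facing the front: 54 mm in front (-x) of point notch, at the ends of two lips that flare from 17 mm out to about 33 mm.
- lockpin: Loose steel pin, about 0.18 kg, z up, origin at the centre of its collar's underside (collar 52 mm wide, 6 mm thick). Below: a 14 mm round shank, 75 mm long, with a cross lug 28 mm long (pin x), 7 mm wide, 20 to 30 mm below the collar. At the start the collar lies on the lock plate, T-bar within 15 degrees of cabinet x. When parked, any turn about its axis will do.
- pin_grip (a point): Centre of the pin's T-bar handle, 39 mm above the pin's origin; the bar is 80 mm long along the pin's x, 16 mm wide (y) and 18 mm high, on a 14 mm neck.
- bin (a joint): Tilt of the open-topped white bin about its lower front edge (along cabinet y, at cabinet x -60, z 10 mm): 0 shut, growing as its top tilts forward (cabinet -x), 0.55 rad at its stop. The pin blocks it until drawn. The hinge is stiff: it takes about 4 N at the rim and stays where it is left.
- bin_rim (a point): Top centre of the bin's front rim (cabinet x -56, y -55, z 120 mm when shut), a 12 mm thick lip 158 mm wide along y. The front wall below is 5 mm thick; behind it the empty bin is open from above, inside 95 (x) x 148 x 101 mm deep.
- jar: Bystander: closed white ceramic jar, 92 mm diameter, 113 mm high, origin under its centre, to the right of the cabinet.
- maraca1: Bystander: white maraca-shaped controller lying flat, 178 mm long along its x, 60 mm thick; origin under its middle; to the right of the jar.
- maraca2: Bystander: the same controller, behind the cabinet.
- remote: Bystander: black remote, 175 x 45 x 18 mm, origin under its middle, left of the cabinet.
- opener: Bystander: flat stainless bottle opener, about 155 x 44 x 6 mm, origin under it near its middle, in front of the lock column.
- mug: Bystander: mug, 80 mm diameter, 95 mm high, origin under its centre, far left of the cabinet.
- gamecase: Bystander: black game case, 125 x 170 x 16 mm, lying behind the cabinet.
Things that resemble listed ones, but are neither listed nor needed, are in the scene too. Leave any orange or turquoise look-alike of the lockpin alone.

How it is judged:
On the way, in this order (a step that is already met when the one before it is completed fails the run):
1. the pin is drawn up out of its bore (z of lockpin in the frame of cabinet above 0.195 m), for 0.1 s.
2. the pin is parked: in the notch, upright, collar on the side plate, with the bin still shut (horizontal distance between lockpin and notch below 0.007 m and z of lockpin in the frame of cabinet between 0.126 and 0.135 m and angle between lockpin's own z axis and vertical below 0.08 rad and value of joint bin below 0.12 rad), for 0.2 s.
At the end, for the whole second after the job is handed in: The pin stands upright (within about 4.5 degrees) in the notch, its axis within 7 mm of the notch site and its collar on the side plate (within 5 mm), at rest; the bin is tilted forward by more than 0.47 rad and at rest (horizontal distance between lockpin and notch below 0.007 m and z of lockpin in the frame of cabinet between 0.126 and 0.135 m and angle between lockpin's own z axis and vertical below 0.08 rad and value of joint bin above 0.47 rad and linear speed of lockpin below 0.02 m/s and velocity of joint bin below 0.05 rad/s); the robot touches nothing.
It fails at once if a bystander was shifted by more than 30 mm or knocked over (distance of any of maraca1, maraca2, jar, remote, opener, mug, gamecase from where it was at the start of the episode above 0.03 m or angle between any of maraca1, maraca2, jar, remote, opener, mug, gamecase's own z axis and vertical above 0.4 rad).
It also fails if it takes over 64 s, if anything falls off the work surface, if the arm or the gripper's body presses on something with over 40 N, if the wrist force passes 120 N, or if a joint passes its speed limit or range.

### The arm

A 6-joint arm with a two-finger parallel gripper is mounted at the origin on the work surface. World frame = base frame: x ahead of the robot, y to its left, z up, the work surface at z = 0. Lengths are in m, angles in rad, forces in N, time in s.
With the tool pointing down it reaches from about 0.35 to 0.85 m from the base axis. Payload 8.1 kg.
Tool frame: the origin (TCP) lies between the finger pads; the fingertips stand 14 mm ahead of it and the grasp point (between the pads) lies 5 mm behind it; z points along the fingers, y is the line along which they close (so a half turn about z gives the same grasp; the last joint's range is limited). The gripper opens to 93 mm and grips with 3 to 60 N. Pads are 15 mm wide; open, the fingers measure 128 mm over their backs; the gripper's body (75 mm by 188 mm) begins 65 mm behind the grasp point.
Start: joints at [1.216, 0.13, 1.488, -0, 1.523, -0.085], TCP at [0.16, 0.578, 0.233] pointing down, gripper open.
Joint ranges: [-2.96, 2.96], [-0.89, 2.26], [0.02, 2.5], [-1.34, 4.48], [0, 2.73], [-2.66, 2.66]. Speed limits (rad/s): [2.39, 2.39, 2.79, 3.14, 3.14, 3.14].

### API

Orientations are given as a rotation vector (axis times angle).
In Python, from station import env gives the robot as it stands.
- The arm moves only by the shell command python3 -m pendant 'ROWS' [FORCE]. ROWS is JSON, a list of rows, each a list of 7 numbers: the opening, from -1 (shut) to 1 (fully open), then the shift along the tool's x, y, z in m, then the turn, a rotation vector about the tool's x, y, z in degrees. In form: [[fingers, dx, dy, dz, wx, wy, wz], ...]. A call has 1 to 20 rows; each row shifts and turns the commanded pose from where the row before left it, along the tool's axes as they then stand; what a row does not reach is not made up. A row lasts 1/12 s, in which the tool goes at most 41.7 mm and 7.16 degrees, less where a joint would pass 70% of its speed; a pose out of reach is approached as far as the arm can. A call is refused whole if a number of a shift passes 0.0417 or a number of a turn 7.16, either way. A call with a gripper value outside its range is refused whole. The fingers move at their own pace and stop on an object; FORCE is the grip in N (left out, the last holds). Time passes only in rows, so rows that do not move let the fingers close. It gives the time, the measured TCP pose, the force, the opening and the grip force at its end, in the units of the state.
- env.sense(): the state, without advancing time (a new reading comes with each control period).
- env.camera(name): name is "side" or "top"; returns (picture, depth): 420x560x3 uint8, red, green, blue; 420x560 float32, m along the optical axis (not along the pixel's ray), 0 where there is no reading.
- env.calibration(name): a dict with "fx", "fy", "cx", "cy" (pixels), "k1" (the pictures are not rectified: a ray, as slopes to the right and down, at radius r is drawn at 1 + k1 r^2 times it, then the intrinsics apply), "R" (3x3) and "t" (3): a world point X has camera coordinates R X + t. Camera axes: x right, y down, z forward; pixel columns grow to the right and rows downward; lengths in m; the calibration is good to about 2 mm. A picture is of the moment at which its call begins. calibration takes no time and is no camera call.
- env.job_done(): hands the job in; it is judged then, once.
The state is a dict: "time": time; "joints": joint angles; "joint_vel": joint speeds; "effort": joint torques, N m; "ee_pos": TCP position; "eef_rot": TCP orientation; "ft_force": force on the tool from outside, world axes, zero at the start; "torque": the same for the moment, N m; "finger_gap": opening from 0.0 (shut) to 1.0 (fully open); "gripper_force": force on a finger pad.
Only numpy, scipy, OpenCV 4.12 (cv2) and the standard library are available. Lean on these libraries where they do the work, as an engineer would, in place of code of your own. Each camera call takes 0.05 s, during which the arm holds its last target. There are 200 camera calls.

## Working session

There is one attempt and no reset: what is moved stays moved. The work goes in short steps, Python scripts to look and compute and a shell command to move; the robot and the scene stay as the last step left them, time stands still between calls to the robot, and variables do not carry over. Pictures are saved under pics/ and viewed, at most 10 in all, crops included, and the job is handed in when it is done.

```bash
ls; mkdir -p pics
python3 - <<'E'
from station import env
import cv2,numpy as np
s=env.sense();print({k:np.round(v,3).tolist() for k,v in s.items()})
for n in ("side","top"):
    p,d=env.camera(n);cv2.imwrite(f"pics/{n}0.png",p[...,::-1]);np.savez(f"{n}0.npz",p=p,d=d)
    c=env.calibration(n);print(n,{k:np.round(v,4).tolist() for k,v in c.items()})
E
```

```text
pics
{'time': 0.0, 'joints': [1.216, 0.131, 1.489, 0.0, 1.523, -0.085], 'joint_vel': [0.003, -0.001, 0.002, 0.001, -0.0, -0.001], 'effort': [-0.002, -55.982, -49.176, 0.077, 0.035, -0.0], 'ee_pos': [0.16, 0.578, 0.232], 'eef_rot': [-0.422, -3.113, 0.003], 'ft_force': [-0.552, -0.129, -0.091], 'torque': [-0.024, -0.023, 0.014], 'gripper_force': 0.0, 'finger_gap': 0.996}
side {'fx': 408.4138, 'fy': 408.4138, 'cx': 282.4403, 'cy': 218.0142, 'k1': -0.0896, 'R': [[0.9479, -0.3181, 0.0185], [-0.1857, -0.5987, -0.7791], [0.2589, 0.7351, -0.6266]], 't': [-0.5414, 0.1764, 0.9268]}
top {'fx': 523.3093, 'fy': 523.3093, 'cx': 286.7745, 'cy': 201.2056, 'k1': -0.0059, 'R': [[0.0079, -0.9999, 0.0131], [-0.9968, -0.0089, -0.0796], [0.0797, -0.0125, -0.9967]], 't': [-0.0234, 0.5535, 1.4571]}
```

View pics/top0.png

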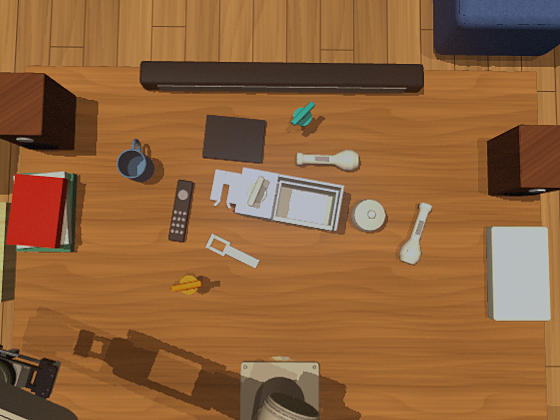

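View pics/side0.png

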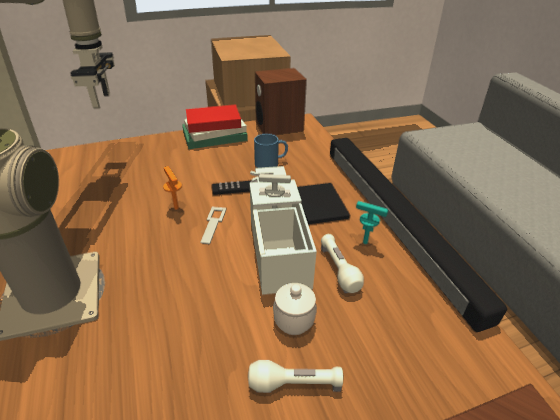

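The top view shows the cabinet at about (280,200), the pin's T-bar at (258,191), the notch plate at (225,190) with its mouth facing the robot, and the opener at (232,250). Orange and turquoise look-alikes are at (187,285) and (303,115). Next I measure the cabinet pose.

```bash
cat > h.py <<'E'
import cv2,numpy as np
from station import env
def K(c): return np.array([[c['fx'],0,c['cx']],[0,c['fy'],c['cy']],[0,0,1.]])
def rays(n,uv):
    c=env.calibration(n); uv=np.asarray(uv,float).reshape(-1,1,2)
    s=cv2.undistortPoints(uv,K(c),np.array([c['k1'],0,0,0.]))[:,0]
    R=np.array(c['R']);t=np.array(c['t'])
    return -R.T@t, np.c_[s,np.ones(len(s))]@R, s
def on_plane(n,uv,z):
    o,d,_=rays(n,uv); return o+d*((z-o[2])/d[:,2])[:,None]
def cloud(n,d):
    v,u=np.indices(d.shape); o,r,_=rays(n,np.c_[u.ravel(),v.ravel()])
    X=o+r*d.ravel()[:,None]; X[d.ravel()==0]=np.nan
    return X.reshape(*d.shape,3)
def project(n,X):
    c=env.calibration(n); return cv2.projectPoints(np.asarray(X,float).reshape(-1,1,3),cv2.Rodrigues(np.array(c['R']))[0],np.array(c['t'],float),K(c),np.array([c['k1'],0,0,0.]))[0][:,0]
E
python3 - <<'E'
from h import *
f=np.load('top0.npz');X=cloud('top',f['d']);z=X[...,2]
sub=z[150:245,195:350]
print('table z',np.nanmedian(z[250:300,300:350]))
h,e=np.histogram(sub[np.isfinite(sub)],bins=np.arange(-.01,.2,.005));print(dict(zip(np.round(e,3),h)))
m=np.zeros(z.shape,np.uint8);m[150:245,195:350]=((z>.105)[150:245,195:350])
n,l,st,_=cv2.connectedComponentsWithStats(m);i=1+np.argmax(st[1:,4]);m=(l==i)
P=X[m]
r=cv2.minAreaRect(P[:,:2].astype(np.float32));print('rect',r,cv2.boxPoints(r).tolist())
# bar top
b=(z>.172)&(z<.2);b[:150]=0;b[245:]=0;b[:,:195]=0;b[:,350:]=0
Q=X[b];print('bar',len(Q),Q.mean(0),np.median(Q[:,2]),cv2.minAreaRect(Q[:,:2].astype(np.float32)))
big=cv2.resize(f['p'][150:245,195:350,::-1],None,fx=5,fy=5,interpolation=cv2.INTER_CUBIC);cv2.imwrite('pics/crop.png',big)
E
```

```text
table z 0.001945977022840495
{np.float64(-0.01): np.int64(155), np.float64(-0.005): np.int64(2188), np.float64(0.0): np.int64(4136), np.float64(0.005): np.int64(1344), np.float64(0.01): np.int64(662), np.float64(0.015): np.int64(1234), np.float64(0.02): np.int64(392), np.float64(0.025): np.int64(37), np.float64(0.03): np.int64(49), np.float64(0.035): np.int64(86), np.float64(0.04): np.int64(209), np.float64(0.045): np.int64(203), np.float64(0.05): np.int64(146), np.float64(0.055): np.int64(107), np.float64(0.06): np.int64(65), np.float64(0.065): np.int64(55), np.float64(0.07): np.int64(33), np.float64(0.075): np.int64(38), np.float64(0.08): np.int64(49), np.float64(0.085): np.int64(44), np.float64(0.09): np.int64(42), np.float64(0.095): np.int64(47), np.float64(0.1): np.int64(38), np.float64(0.105): np.int64(49), np.float64(0.11): np.int64(84), np.float64(0.115): np.int64(290), np.float64(0.12): np.int64(413), np.float64(0.125): np.int64(662), np.float64(0.13): np.int64(1225), np.float64(0.135): np.int64(327), np.float64(0.14): np.int64(42), np.float64(0.145): np.int64(3), np.float64(0.15): np.int64(0), np.float64(0.155): np.int64(0), np.float64(0.16): np.int64(0), np.float64(0.165): np.int64(2), np.float64(0.17): np.int64(21), np.float64(0.175): np.int64(108), np.float64(0.18): np.int64(69), np.float64(0.185): np.int64(3), np.float64(0.19): np.int64(0)}
rect ((0.557661771774292, 0.011290639638900757), (0.3403830826282501, 0.12044893950223923), 80.41478729248047) [[0.4699387550354004, -0.14649663865566254], [0.5887061357498169, -0.1665530949831009], [0.6453847885131836, 0.16907791793346405], [0.5266174077987671, 0.1891343742609024]]
bar 193 [0.56598866 0.06317564 0.17929873] 0.17946826400106408 ((0.5660268664360046, 0.06323575973510742), (0.016254529356956482, 0.07919735461473465), 67.14117431640625)
```

View pics/crop.png

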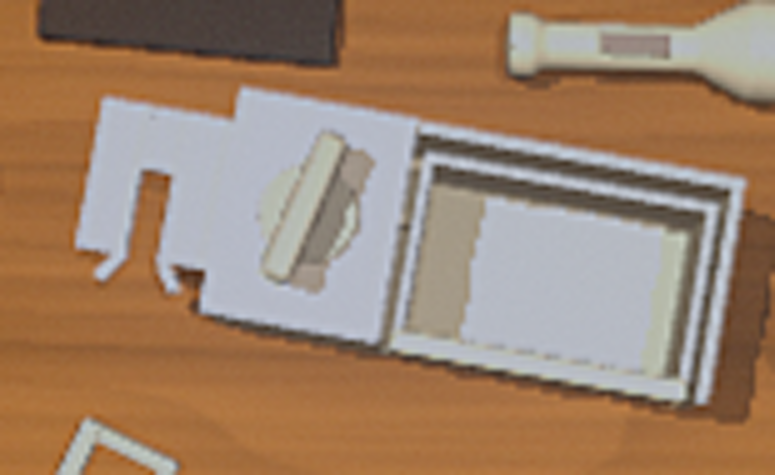

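The rectangle fit (340 x 120 mm) gives the cabinet yaw as -9.6°, and the bore matches the bar centre within 1 mm. The bar yaw is -22.9°. I'll approach above the pin.

```bash
cat >> h.py <<'E'
from scipy.spatial.transform import Rotation as Ro
O=np.array([.5535,-.0134]);YAW=np.deg2rad(-9.59)
def cab(x,y,z):  # cabinet m -> world
    c,s=np.cos(YAW),np.sin(YAW); return np.r_[O+[c*x-s*y,s*x+c*y],z]
def delta(X,yaw_y=None):
    s=env.sense();R=Ro.from_rotvec(s['eef_rot']).as_matrix()
    y=np.degrees(np.arctan2(R[1,1],R[0,1])); print('t',s['time'],'pos',np.round(s['ee_pos'],4),'yaw_y',round(y,2),'tilt',np.round(R[:2,2],4),'F',np.round(s['ft_force'],1),'gap',s['finger_gap'])
    print('tool shift',np.round(R.T@(np.asarray(X)-s['ee_pos']),4),'wz',None if yaw_y is None else round(y-yaw_y,2))
E
python3 -c "
from h import *
print(cab(0,.078,.13));delta([.5663,.0633,.233],67.1)"
python3 -m pendant '[[1,-0.0294,-0.0215,0,0,0,0],[1,-0.0294,-0.0215,0,0,0,0],[1,-0.0294,-0.0215,0,0,0,0],[1,-0.0294,-0.0215,0,0,0,0],[1,-0.0294,-0.0215,0,0,0,0],[1,-0.0294,-0.0215,0,0,0,0],[1,-0.0294,-0.0215,0,0,0,0],[1,-0.0294,-0.0215,0,0,0,0],[1,-0.0294,-0.0215,0,0,0,0],[1,-0.0294,-0.0215,0,0,0,0],[1,-0.0294,-0.0215,0,0,0,0],[1,-0.0294,-0.0215,0,0,0,0],[1,-0.0294,-0.0215,0,0,0,0],[1,-0.0294,-0.0215,0,0,0,0],[1,-0.0294,-0.0215,0,0,0,0],[1,-0.0294,-0.0215,0,0,0,0],[1,-0.0294,-0.0215,0,0,0,0],[1,-0.0294,-0.0215,0,0,0,0]]'
python3 -c "
from h import *
delta([.5663,.0633,.163],67.1)"
```

```text
[0.56649454 0.06350996 0.13      ]
t 0.1 pos [0.1597 0.5779 0.2317] yaw_y 74.54 tilt [-0.0006 -0.0015] F [0.8 0.2 1.1] gap 0.9977626136415079
tool shift [-0.529  -0.3876 -0.0007] wz 7.44
time: 1.6
ee_pos: [0.5674, 0.0626, 0.2321]
eef_rot: [-0.423, -3.112, 0.0]
ft_force: [0.3, 0.7, 0.2]
finger_gap: 0.998
gripper_force: 0.0
t 1.6 pos [0.5674 0.0626 0.2321] yaw_y 74.53 tilt [-0.0008  0.    ] F [0.3 0.7 0.2] gap 0.997501181881868
tool shift [0.0012 0.0004 0.0691] wz 7.43
```

```bash
python3 -m pendant '[[1,0.001,0,0.005,0,0,3.7],[1,0,0,0.014,0,0,3.7],[1,0,0,0.02,0,0,0],[1,0,0,0.02,0,0,0],[1,0,0,0.01,0,0,0],[1,0,0,0,0,0,0]]'
python3 -c "
from h import *
delta([.5663,.0633,.163],67.1)"
python3 -m pendant '[[-0.2,0,0,0,0,0,0],[-0.5,0,0,0,0,0,0],[-1,0,0,0,0,0,0],[-1,0,0,0,0,0,0],[-1,0,0,0,0,0,0],[-1,0,0,0,0,0,0],[-1,0,0,0,0,0,0],[-1,0,0,0,0,0,0]]' 50
```

```text
time: 2.1
ee_pos: [0.5636, 0.0644, 0.1601]
eef_rot: [-0.621, -3.074, 0.002]
ft_force: [-0.2, -0.2, -0.2]
finger_gap: 1.001
gripper_force: 0.0
t 2.1 pos [0.5636 0.0644 0.1601] yaw_y 67.14 tilt [-0.0059 -0.0001] F [-0.2 -0.2 -0.2] gap 1.0005398589601082
tool shift [-0.0029 -0.     -0.0029] wz 0.04
time: 2.77
ee_pos: [0.5659, 0.0645, 0.1638]
eef_rot: [0.622, 3.079, 0.0]
ft_force: [0.0, -0.5, -0.5]
finger_gap: 0.473
gripper_force: 0.0
```

```bash
python3 -m pendant '[[-1,0,0,0,0,0,0],[-1,0,0,0,0,0,0],[-1,0,0,0,0,0,0],[-1,0,0,0,0,0,0],[-1,0,0,0,0,0,0],[-1,0,0,0,0,0,0],[-1,0,0,0,0,0,0]]' 50
python3 -c "
from h import *
delta([.5665,.0635,.163],67.1);print(env.sense()['gripper_force'])"
```

```text
time: 3.35
ee_pos: [0.5659, 0.0646, 0.1636]
eef_rot: [0.622, 3.079, 0.0]
ft_force: [0.7, 0.2, 0.1]
finger_gap: 0.173
gripper_force: 50.0
t 3.35 pos [0.5659 0.0646 0.1636] yaw_y 67.14 tilt [0.0001 0.0002] F [0.7 0.2 0.1] gap 0.17289718604705376
tool shift [-0.001  -0.0008  0.0006] wz 0.04
49.998934864997864
```

```bash
python3 -m pendant '[[-1,0,0,0,0,0,7],[-1,0,0,0,0,0,7],[-1,0,0,0,0,0,7],[-1,0,0,0,0,0,2],[-1,0,0,0,0,0,0],[-1,0,0,-0.003,0,0,0],[-1,0,0,-0.003,0,0,0],[-1,0,0,0,0,0,0]]'
python3 -c "
from h import *
delta([.5665,.0635,.163],67.1);print(env.sense()['torque'])"
```

```text
time: 4.02
ee_pos: [0.5657, 0.0648, 0.1688]
eef_rot: [-1.221, -2.894, -0.0]
ft_force: [6.0, 1.2, -10.3]
finger_gap: 0.168
gripper_force: 50.0
t 4.0167 pos [0.5657 0.0648 0.1688] yaw_y 44.23 tilt [-0.0006  0.0005] F [  6.    1.2 -10.3] gap 0.16832884810461934
tool shift [-0.0015 -0.0003  0.0058] wz -22.87
[ 0.27291639 -1.30469441 -0.01914736]
```

```bash
python3 -m pendant '[[-1,0,0,0.004,0,0,0],[-1,0,0,0.001,0,0,5],[-1,0,0,0,0,0,5],[-1,0,0,0,0,0,0],[-1,0,0,-0.003,0,0,0],[-1,0,0,-0.002,0,0,0],[-1,0,0,0,0,0,0]]'
python3 -m pendant '[[-1,0,0,0.004,0,0,0],[-1,0,0,0.001,0,0,5],[-1,0,0,0,0,0,5],[-1,0,0,0,0,0,0],[-1,0,0,-0.003,0,0,0],[-1,0,0,-0.002,0,0,0],[-1,0,0,0,0,0,0]]'
python3 -c "
from h import *
delta([.5665,.0635,.163],67.1);print(env.sense()['torque'])"
```

```text
time: 4.6
ee_pos: [0.5664, 0.0648, 0.1702]
eef_rot: [1.469, 2.776, 0.002]
ft_force: [3.7, 1.1, -1.7]
finger_gap: 0.168
gripper_force: 50.0
time: 5.18
ee_pos: [0.5667, 0.0649, 0.1698]
eef_rot: [1.706, 2.636, 0.003]
ft_force: [6.0, 1.6, -2.9]
finger_gap: 0.168
gripper_force: 50.0
t 5.1833 pos [0.5667 0.0649 0.1698] yaw_y 24.18 tilt [0.0021 0.0006] F [ 6.   1.6 -2.9] gap 0.16829063624129093
tool shift [-0.0012 -0.0008  0.0068] wz -42.92
[ 0.46272356 -1.44609514  0.01144266]
```

```bash
python3 -m pendant '[[-1,0,0,-0.002,0,0,0],[-1,0,0,-0.002,0,0,0],[-1,0,0,0,0,0,0]]'
python3 -c "
from h import *
delta([.5665,.0635,.163],67.1);print(env.sense()['torque'])"
```

```text
time: 5.43
ee_pos: [0.5666, 0.065, 0.1736]
eef_rot: [1.706, 2.637, 0.003]
ft_force: [6.1, 2.8, -4.1]
finger_gap: 0.169
gripper_force: 50.0
t 5.4333 pos [0.5666 0.065  0.1736] yaw_y 24.19 tilt [0.0017 0.0008] F [ 6.1  2.8 -4.1] gap 0.16886696629305778
tool shift [-0.0013 -0.0007  0.0106] wz -42.91
[ 0.61546728 -1.3952882  -0.02340005]
```

Free at about 43°. I'll continue the lift with a small relief of the side load.

```bash
python3 -m pendant '[[-1,0,0.001,-0.004,0,0,0],[-1,0,0,-0.005,0,0,0],[-1,0,0,-0.006,0,0,0],[-1,0,0,-0.005,0,0,0]]'
python3 -c "
from h import *
delta([.5665,.0635,.163],67.1);print(env.sense()['torque'])"
```

```text
time: 5.77
ee_pos: [0.5666, 0.0651, 0.1932]
eef_rot: [-1.706, -2.637, 0.0]
ft_force: [3.8, 0.7, -4.6]
finger_gap: 0.169
gripper_force: 50.0
t 5.7667 pos [0.5666 0.0651 0.1932] yaw_y 24.18 tilt [-0.0005  0.0003] F [ 3.8  0.7 -4.6] gap 0.1690829893782733
tool shift [-0.0015 -0.0008  0.0302] wz -42.92
[ 0.31977765 -0.9564165  -0.00817486]
```

```bash
python3 -m pendant '[[-1,0,0,-0.008,0,0,0],[-1,0,0,-0.01,0,0,0],[-1,0,0,-0.012,0,0,0],[-1,0,0,-0.012,0,0,0],[-1,0,0,-0.012,0,0,0],[-1,0,0,-0.012,0,0,0],[-1,0,0,0,0,0,0],[-1,0,0,0,0,0,0]]'
python3 - <<'E'
from h import *
p,d=env.camera('side');cv2.imwrite('pics/lift.png',cv2.resize(p[120:260,180:380,::-1],None,fx=4,fy=4))
print(cab(-.095,.160,.25));delta(cab(-.095,.160,.258))
E
```

```text
time: 6.43
ee_pos: [0.5672, 0.0648, 0.2609]
eef_rot: [1.707, 2.636, 0.001]
ft_force: [0.4, -0.4, -2.2]
finger_gap: 0.167
gripper_force: 50.0
[0.48648308 0.1601907  0.25      ]
t 6.4833 pos [0.5667 0.0648 0.2597] yaw_y 24.14 tilt [ 0.     -0.0001] F [-0.1  0.2 -1.7] gap 0.16869061990256257
tool shift [ 0.1198 -0.0342  0.0017] wz None
```

View pics/lift.png

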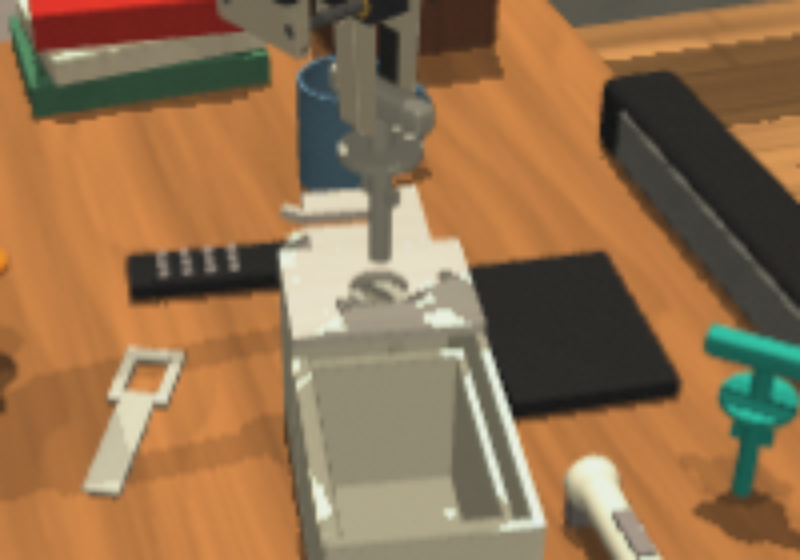

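The pin hangs upright in the fingers, its shank end clear of the plate (crop (380,260)). I'll go to the front of the notch mouth and then down.

```bash
python3 -m pendant '[[-1,0.008,-0.0022,0,0,0,0],[-1,0.015,-0.0042,0,0,0,0],[-1,0.017,-0.0047,0,0,0,0],[-1,0.017,-0.0047,0,0,0,0],[-1,0.017,-0.0047,0,0,0,0],[-1,0.017,-0.0047,0,0,0,0],[-1,0.015,-0.0042,0,0,0,0],[-1,0.0153,-0.0043,0,0,0,0],[-1,0,0,0,0,0,0],[-1,0,0,0.01,0,0,0],[-1,0,0,0.015,0,0,0],[-1,0,0,0.015,0,0,0],[-1,0,0,0.015,0,0,0],[-1,0,0,0,0,0,0],[-1,0,0,0,0,0,0]]'
python3 - <<'E'
from h import *
p,d=env.camera('side');cv2.imwrite('pics/mouth.png',cv2.resize(p[100:240,190:390,::-1],None,fx=4,fy=4))
p,d=env.camera('top');cv2.imwrite('pics/mouth2.png',cv2.resize(p[140:260,180:340,::-1],None,fx=5,fy=5))
delta(cab(-.095,.160,.166)+[0,.0014,0])
E
```

```text
time: 7.73
ee_pos: [0.4854, 0.1613, 0.203]
eef_rot: [-1.707, -2.635, 0.004]
ft_force: [0.2, -0.3, -1.8]
finger_gap: 0.167
gripper_force: 50.0
t 7.8333 pos [0.4867 0.1617 0.2051] yaw_y 24.12 tilt [0.0006 0.    ] F [-0.   0.6 -1.7] gap 0.16605591384735494
tool shift [ 0.     -0.0003  0.0391] wz None
```

View pics/mouth.png

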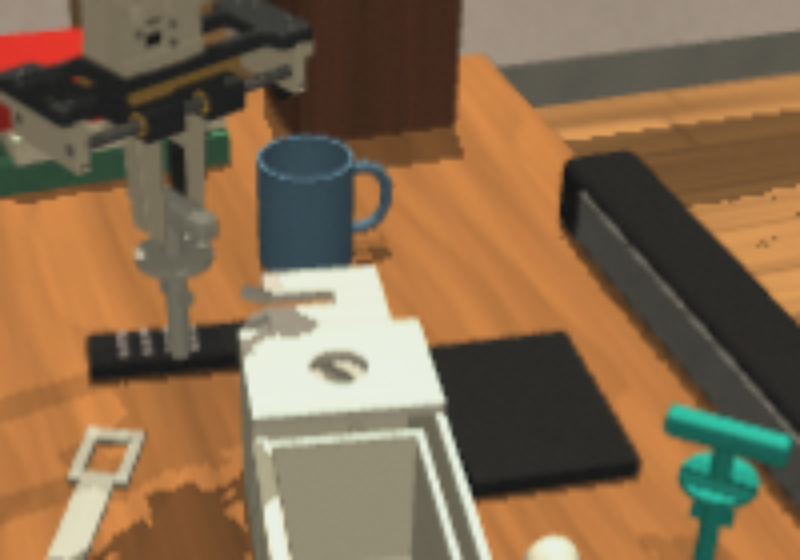

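The pin is upright in front of the mouth (pin crop (177,300), mouth (245,300)). I'll lower it and start sliding in.

```bash
python3 -m pendant '[[-1,0,0,0.013,0,0,0],[-1,0,0,0.013,0,0,0],[-1,0,0,0.0125,0,0,0],[-1,0,0,0,0,0,0],[-1,-0.0056,0.0083,0,0,0,0],[-1,-0.0056,0.0083,0,0,0,0],[-1,-0.0056,0.0083,0,0,0,0],[-1,-0.0056,0.0083,0,0,0,0],[-1,-0.0056,0.0083,0,0,0,0],[-1,0,0,0,0,0,0]]'
python3 - <<'E'
from h import *
delta(cab(0,.160,.166)+[0,.0014,0]);print(env.sense()['torque'])
E
```

```text
time: 8.67
ee_pos: [0.5379, 0.1528, 0.1665]
eef_rot: [1.708, 2.635, 0.001]
ft_force: [-0.4, 0.9, -2.5]
finger_gap: 0.167
gripper_force: 50.0
t 8.6667 pos [0.5379 0.1528 0.1665] yaw_y 24.09 tilt [0.0014 0.0002] F [-0.4  0.9 -2.5] gap 0.16734682667811296
tool shift [-0.0237  0.0357  0.0006] wz None
[-0.00800465  0.03065408 -0.02666032]
```

```bash
python3 -m pendant '[[-1,-0.0045,0.0066,0,0,0,0],[-1,-0.0045,0.0066,0,0,0,0],[-1,-0.0045,0.0066,0,0,0,0],[-1,-0.0045,0.0066,0,0,0,0],[-1,-0.0028,0.0042,0,0,0,0],[-1,0,0,0,0,0,0]]'
python3 - <<'E'
from h import *
delta(cab(0,.160,.1635)+[0,.0014,0]);print(env.sense()['torque'])
E
```

```text
time: 9.17
ee_pos: [0.5735, 0.1472, 0.166]
eef_rot: [1.708, 2.637, 0.002]
ft_force: [2.6, 5.9, -4.9]
finger_gap: 0.165
gripper_force: 50.0
t 9.1667 pos [0.5735 0.1472 0.166 ] yaw_y 24.14 tilt [0.0011 0.0011] F [ 2.6  5.9 -4.9] gap 0.16514405179741065
tool shift [-0.0041  0.0055  0.0026] wz None
[ 0.92775483 -0.64538768  0.03069702]
```

```bash
python3 -m pendant '[[-1,0.0008,0.0006,0,0,0,0],[-1,-0.0017,0.0025,0,0,0,0],[-1,-0.0012,0.0018,0,0,0,0],[-1,0,0,0,0,0,0],[-1,0,0,0,0,0,0]]'
python3 - <<'E'
from h import *
delta(cab(0,.160,.1635)+[0,.0014,0]);print(env.sense()['torque'])
E
```

```text
time: 9.58
ee_pos: [0.5778, 0.1468, 0.1662]
eef_rot: [1.708, 2.636, 0.0]
ft_force: [0.7, 2.7, -3.5]
finger_gap: 0.167
gripper_force: 50.0
t 9.5833 pos [0.5778 0.1468 0.1662] yaw_y 24.14 tilt [0.0005 0.    ] F [ 0.7  2.7 -3.5] gap 0.16651195929703438
tool shift [-0.0019  0.0017  0.0027] wz None
[ 0.44547569 -0.23789311  0.02224152]
```

```bash
python3 -m pendant '[[-1,0.0004,0.0003,0,0,0,0],[-1,-0.0008,0.0012,0,0,0,0],[-1,-0.0008,0.0012,0,0,0,0],[-1,0,0,0,0,0,0],[-1,0,0,0,0,0,0]]'
python3 - <<'E'
from h import *
delta(cab(0,.160,.1635)+[0,.0014,0]);print(env.sense()['torque'])
E
```

```text
time: 10.0
ee_pos: [0.5805, 0.1467, 0.1662]
eef_rot: [1.708, 2.637, -0.0]
ft_force: [-1.1, -0.1, -2.7]
finger_gap: 0.172
gripper_force: 50.0
t 10.0 pos [0.5805 0.1467 0.1662] yaw_y 24.13 tilt [ 0.0001 -0.0003] F [-1.1 -0.1 -2.7] gap 0.17195434382850805
tool shift [-0.0007 -0.0007  0.0027] wz None
[-0.09757706 -0.00824489 -0.06468906]
```

```bash
python3 -m pendant '[[-1,-0.0006,0.0008,0,0,0,0],[-1,0,0,0.0015,0,0,0],[-1,0,0,0.001,0,0,0],[-1,0,0,0,0,0,0],[-1,0,0,0,0,0,0]]'
python3 - <<'E'
from h import *
delta(cab(0,.160,.1635)+[0,.0014,0]);print(env.sense()['torque'])
p,d=env.camera('side');cv2.imwrite('pics/parkA.png',cv2.resize(p[120:220,220:350,::-1],None,fx=6,fy=6,interpolation=cv2.INTER_CUBIC))
E
```

```text
time: 10.42
ee_pos: [0.5815, 0.1466, 0.1637]
eef_rot: [1.708, 2.637, 0.0]
ft_force: [0.9, -0.1, -2.1]
finger_gap: 0.168
gripper_force: 50.0
t 10.4167 pos [0.5815 0.1466 0.1637] yaw_y 24.14 tilt [ 0.0002 -0.0001] F [ 0.9 -0.1 -2.1] gap 0.16810488965992315
tool shift [-0.0002 -0.0015  0.0002] wz None
[-0.11067715 -0.00322014 -0.01121327]
```

View pics/parkA.png

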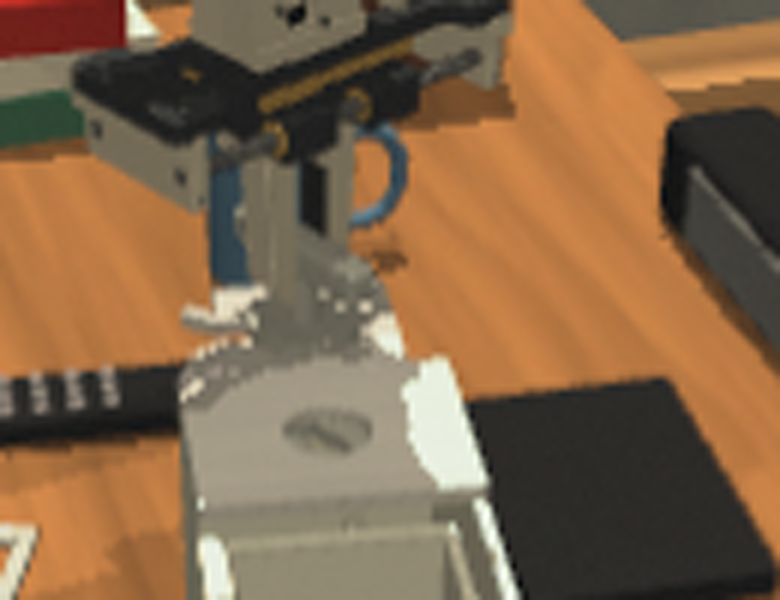

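The pin is in the notch and its weight is still on the gripper. I'll lower it to contact.

```bash
python3 -m pendant '[[-1,0,0,0.0008,0,0,0],[-1,0,0,0,0,0,0],[-1,0,0,0,0,0,0]]' | grep -E 'ft|pos'
python3 -m pendant '[[-1,0,0,0.0008,0,0,0],[-1,0,0,0,0,0,0],[-1,0,0,0,0,0,0]]'| grep -E 'ft|pos'
python3 -m pendant '[[-1,0,0,0.0008,0,0,0],[-1,0,0,0,0,0,0],[-1,0,0,0,0,0,0]]'| grep -E 'ft|pos'
```

```text
ee_pos: [0.5815, 0.1467, 0.1636]
ft_force: [-1.9, -1.2, 4.4]
ee_pos: [0.5815, 0.1467, 0.1636]
ft_force: [-5.4, -1.7, 11.1]
ee_pos: [0.5816, 0.1467, 0.1635]
ft_force: [-9.1, -2.5, 15.6]
```

```bash
python3 -m pendant '[[-1,0,0,-0.0017,0,0,0],[-1,0,0,0,0,0,0],[0.2,0,0,0,0,0,0],[0.2,0,0,0,0,0,0],[0.2,0,0,0,0,0,0],[0.2,0,0,0,0,0,0],[0.2,0,0,0,0,0,0],[0.2,0,0,0,0,0,0],[0.2,0,0,-0.005,0,0,0],[0.2,0,0,-0.02,0,0,0],[0.2,0,0,-0.03,0,0,0],[0.2,0,0,-0.03,0,0,0],[0,0,0,0,0,0,0]]'
python3 - <<'E'
from h import *
delta(cab(-.018,-.055,.24),67)
E
```

```text
time: 12.3
ee_pos: [0.5843, 0.1472, 0.256]
eef_rot: [1.703, 2.63, 0.011]
ft_force: [0.9, 0.4, 0.8]
finger_gap: 0.565
gripper_force: 0.0
t 12.3 pos [0.5843 0.1472 0.256 ] yaw_y 24.14 tilt [0.0104 0.0017] F [0.9 0.4 0.8] gap 0.5647715789603522
tool shift [-0.1696 -0.1395  0.0151] wz -42.86
```

```bash
python3 -m pendant '[[-1,-0.017,-0.014,0,0,0,0],[-1,-0.0255,-0.021,0,0,0,0],[-1,-0.0255,-0.021,0,0,0,0],[-1,-0.0255,-0.021,0,0,0,0],[-1,-0.0255,-0.021,0,0,0,0],[-1,-0.0255,-0.021,0,0,0,0],[-1,-0.0255,-0.016,0,0,0,0],[-1,0,0,0,0,0,-7],[-1,0,0,0,0,0,-7],[-1,0,0,0,0,0,-7],[-1,0,0,0,0,0,-7],[-1,0,0,0,0,0,-7],[-1,0,0,0,0,0,-7],[-1,0,0,0,0,0,-7],[-1,0,0,0,0,0,-7],[-1,0,0,0,0,0,0]]' 20
python3 - <<'E'
from h import *
delta(cab(-.018,-.055,.11),80.4)
n='top';p,d=env.camera(n);cv2.imwrite('pics/park.png',cv2.resize(p[150:245,195:350,::-1],None,fx=5,fy=5,interpolation=cv2.INTER_CUBIC))
X=cloud(n,d);z=X[...,2];b=(z>.165)&(z<.195);b[:160]=0;b[230:]=0;b[:,:195]=0;b[:,250:]=0
Q=X[b];print(len(Q),np.median(Q[:,2]),cv2.minAreaRect(Q[:,:2].astype(np.float32)),cab(0,.16,.13))
E
```

```text
time: 13.63
ee_pos: [0.5279, -0.0637, 0.2483]
eef_rot: [0.261, 3.13, -0.0]
ft_force: [-0.1, -0.0, 0.1]
finger_gap: 0.009
gripper_force: 0.0
t 13.6333 pos [ 0.5279 -0.0637  0.2483] yaw_y 80.48 tilt [ 0.0006 -0.0002] F [-0.1 -0.   0.1] gap 0.00923893648149965
tool shift [ 0.0012 -0.0011  0.1383] wz 0.08
213 0.1786199473153247 ((0.5799619555473328, 0.14290665090084076), (0.01653461344540119, 0.07910165935754776), 23.59865379333496) [0.58015546 0.14436402 0.13      ]
```

View pics/park.png

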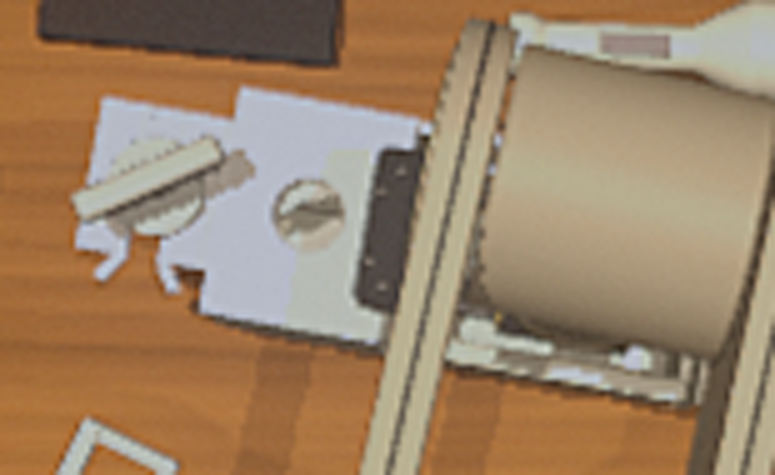

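The pin is parked within 1.5 mm of the notch, with its collar on the plate (crop (150,185)). Now down into the bin with closed fingers, then push the front wall forward.

```bash
python3 -m pendant '[[-1,0.001,-0.001,0.015,0,0,0],[-1,0,0,0.03,0,0,0],[-1,0,0,0.03,0,0,0],[-1,0,0,0.03,0,0,0],[-1,0,0,0.025,0,0,0],[-1,0,0,0.012,0,0,0],[-1,0,0,0,0,0,0],[-1,0.008,0,0,0,0,0],[-1,0.008,0,0,0,0,0],[-1,0.008,0,0,0,0,0],[-1,0.008,0,0,0,0,0],[-1,0.008,0,0,0,0,0],[-1,0,0,0,0,0,0]]'
python3 -c "
from h import *
delta(cab(-.094,-.055,.104),80.4)"
```

```text
time: 14.77
ee_pos: [0.4868, -0.0576, 0.1073]
eef_rot: [0.27, 3.128, -0.001]
ft_force: [0.6, -0.2, 0.8]
finger_gap: 0.003
gripper_force: 0.5
t 14.7667 pos [ 0.4868 -0.0576  0.1073] yaw_y 80.13 tilt [ 0.0022 -0.0005] F [ 0.6 -0.2  0.8] gap 0.003206217725460677
tool shift [ 0.0356 -0.0005  0.0032] wz -0.27
```

```bash
python3 -m pendant '[[-1,0.006,0,0,0,0,0],[-1,0.006,0,0,0,0,0],[-1,0.006,0,0,0,0,0],[-1,0.006,0,0,0,0,0]]'
python3 -m pendant '[[-1,0.005,0,0,0,0,0],[-1,0.004,0,0,0,0,0],[-1,0,0,0,0,0,0]]'
python3 -c "
from h import *
delta(cab(-.094,-.055,.104),80.4)"
```

```text
time: 15.1
ee_pos: [0.4633, -0.0535, 0.1056]
eef_rot: [0.27, 3.129, -0.0]
ft_force: [6.7, -0.6, -4.9]
finger_gap: 0.009
gripper_force: 3.0
time: 15.35
ee_pos: [0.4541, -0.0519, 0.1057]
eef_rot: [0.27, 3.13, -0.0]
ft_force: [3.0, -0.1, -2.6]
finger_gap: 0.003
gripper_force: 1.2
t 15.35 pos [ 0.4541 -0.0519  0.1057] yaw_y 80.13 tilt [ 0.0001 -0.    ] F [ 3.  -0.1 -2.6] gap 0.002946408653064629
tool shift [ 0.0024 -0.0005  0.0017] wz -0.27
```

Contact is moving the bin at about 7 N, so I keep pushing to the stop.

```bash
for i in 1; do python3 -m pendant '[[-1,0.004,0,0,0,0,0],[-1,0.003,0,0,0,0,0],[-1,0,0,0,0,0,0]]' | grep -E 'pos|ft'; python3 -m pendant '[[-1,0.003,0,0,0,0,0],[-1,0.002,0,0,0,0,0],[-1,0,0,0,0,0,0]]' | grep -E 'pos|ft'; done
python3 - <<'E'
from h import *
p,d=env.camera('side');cv2.imwrite('pics/tilt.png',cv2.resize(p[120:320,190:370,::-1],None,fx=3,fy=3))
E
```

```text
ee_pos: [0.453, -0.0517, 0.1065]
ft_force: [34.8, -4.4, -29.8]
ee_pos: [0.4524, -0.0516, 0.1073]
ft_force: [57.8, -9.3, -45.4]
```

View pics/tilt.png

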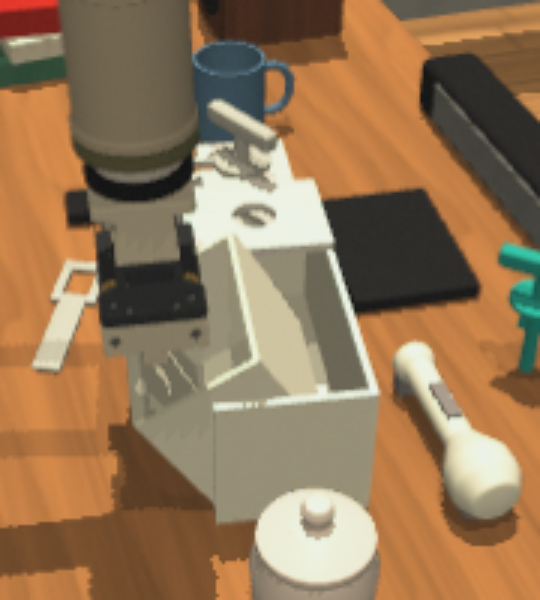

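The bin is at its stop (hard contact, clearly tilted). I'll back off and retract.

```bash
python3 -m pendant '[[-1,-0.006,0,0,0,0,0],[-1,-0.006,0,0,0,0,0],[-1,-0.008,0,0,0,0,0],[-1,0,0,0,0,0,0],[-1,0,0,-0.015,0,0,0],[-1,0,0,-0.03,0,0,0],[-1,0,0,-0.04,0,0,0],[-1,0,0,-0.04,0,0,0],[-1,0.03,0,-0.02,0,0,0],[-1,0.04,0,0,0,0,0],[-1,0.04,0,0,0,0,0],[-1,0,0,0,0,0,0],[-1,0,0,0,0,0,0]]'
python3 - <<'E'
from h import *
n='top';p,d=env.camera(n);cv2.imwrite('pics/end.png',p[...,::-1])
X=cloud(n,d);z=X[...,2];c,s=np.cos(YAW),np.sin(YAW)
q=X[...,:2]-O;xc=c*q[...,0]+s*q[...,1];yc=-s*q[...,0]+c*q[...,1]
b=(z>.165)&(z<.195)&(yc>.11)&(yc<.21)&(abs(xc)<.06);Q=X[b];print(np.median(Q[:,2]),cv2.minAreaRect(Q[:,:2].astype(np.float32)))
m=(abs(yc+.055)<.06)&(z>.085)&(z<.135)&(xc<-.06);print('front rim xc min/max',m.sum(),np.percentile(xc[m],[2,50,98]) if m.any() else None)
m=(abs(yc+.055)<.06)&(z>.14)&(z<.175)&(abs(xc)<.06);print('back top',m.sum(),np.percentile(xc[m],[2,50,98]) if m.any() else None,np.percentile(z[m],98) if m.any() else None)
E
```

```text
time: 16.98
ee_pos: [0.3527, -0.0342, 0.2514]
eef_rot: [0.27, 3.128, -0.001]
ft_force: [-0.1, -0.4, 0.6]
finger_gap: 0.007
gripper_force: 0.0
0.1791161623188815 ((0.5798805356025696, 0.1430685818195343), (0.016532262787222862, 0.07928825914859772), 24.78540802001953)
front rim xc min/max 470 [-0.49357301 -0.11324899 -0.09875494]
back top 239 [-0.03000164 -0.02344827 -0.01494483] 0.1614648494905562
```

View pics/end.png

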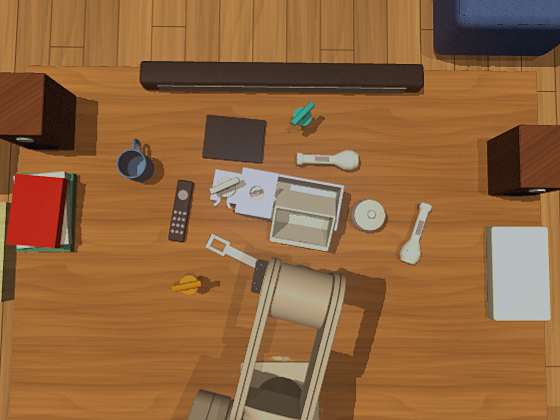

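The bin is at its stop: its rim is at cabinet x about -113 mm, against -114 expected. The pin is still parked, the bystanders are in place and the arm is clear.

```bash
python3 -c "
from station import env
print(env.job_done())"
```

```text
the job is handed in; nothing more can be done
None
```

The job is handed in, but no verdict came back: in the last picture the pin stood parked about 1.5 mm from the notch point, the bin was tilted to its stop, the bystanders looked unmoved and the arm was clear.

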